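# Seat a post foot in the fixture and bar it down

## Robot

A 6-joint arm with a two-finger parallel gripper is mounted at the origin on the work surface. World frame = base frame: x ahead of the robot, y to its left, z up, the work surface at z = 0. Lengths are in m, angles in rad, forces in N, time in s.
With the tool pointing down it reaches from about 0.3 to 1 m from the base axis. Payload 5.1 kg.
Tool frame: the origin (TCP) lies midway between the tips of the shut fingers; the grasp point (between the pads) lies 19 mm behind it; z points along the fingers, y is the line along which they close (so a half turn about z gives the same grasp; the last joint's range is limited). The gripper opens to 95 mm and grips with 3 to 60 N. Pads are 20 mm wide; open, the fingers measure 119 mm over their backs; the gripper's body (75 mm by 180 mm) begins 59 mm behind the grasp point.
Start: joints at [-1.193, 0.124, 1.65, -0, 1.367, -0.083], TCP at [0.289, -0.582, 0.215] pointing down, gripper open.
Joint ranges: [-2.61, 2.61], [-1.02, 2.33], [0.03, 2.71], [-1.35, 4.49], [0.32, 2.68], [-2.91, 2.91]. Speed limits (rad/s): [2.57, 2.57, 3.14, 3.14, 3.14, 3.14].

## Interface

Orientations are given as [roll, pitch, yaw] about the fixed x, y, z axes, in that order (R = Rz(yaw) Ry(pitch) Rx(roll)).
In Python, from bench import monitor, camera, calibration, order gives the robot as it stands.
- The arm moves only by the tool jog_arm, never from a script. Its argument "targets" is one flat list of numbers, 6 for each row, row after row: the shift along the tool's x, y, z in m, then the turn, a rotation vector about the tool's x, y, z in units of 5 degrees (1.0 is 5 degrees). A call has 1 to 12 rows; each row shifts and turns the commanded pose from where the row before left it, along the tool's axes as they then stand; what a row does not reach is not made up. A row lasts 1/10 s, in which the tool goes at most 50 mm and 8.59 degrees, less where a joint would pass 70% of its speed; a pose out of reach is approached as far as the arm can. A call is refused whole if a number of a shift passes 0.05 or a number of a turn 1, either way. A call with a gripper value outside its range is refused whole. "hand" is the opening, from -1 (shut) to 1 (fully open), set as the call begins (left out, the last holds). The fingers move at their own pace and stop on an object; "squeeze" is the grip in N (left out, the last holds). Time passes only in rows, so rows that do not move let the fingers close. It gives the time, the measured TCP pose, the force, the opening and the grip force at its end, in the units of the state.
- monitor.get_state(): the state, without advancing time (a new reading comes with each control period).
- camera(name): name is "scene" or "top" or "wrist"; returns the picture (384x512x3 uint8, red, green, blue); there is no depth.
- calibration(name): a dict with "camera_matrix" (3x3 intrinsics, pixels), "R" (3x3) and "t" (3): a world point X has camera coordinates R X + t. Camera axes: x right, y down, z forward; pixel columns grow to the right and rows downward; lengths in m; the calibration is good to about 2 mm. A picture is of the moment at which its call begins: read the wrist's pose just before it. calibration takes no time and is no camera call; for the wrist camera it gives the pose at the moment of the call.
- order.close_job(): hands the job in; it is judged then, once.
The state is a dict: "t": time; "joint_pos": joint angles; "qvel": joint speeds; "effort": joint torques, N m; "position": TCP position; "orientation": TCP orientation; "wrist_force": force on the tool from outside, world axes, zero at the start; "torque": the same for the moment, N m; "gripper_width": finger opening in m; "grip_force": force on a finger pad.
Only numpy, scipy, OpenCV 4.12 (cv2) and the standard library are available. Lean on these libraries where they do the work, as an engineer would, in place of code of your own. Each camera call takes 0.05 s, during which the arm holds its last target. There are 200 camera calls.

## Task

Seat the steel post foot (the plate with a square tube stub) in the fixture's pocket, flat, square and fully down, with its stub at the end away from the two notched supports. Then lay the long flat bar across both supports, lying down in both notches over the plate and sticking out past both supports by about the same amount. Lower each part into its place rather than dropping it, and leave the other things on the bench where they are.

Things in the scene. Friction and masses are not known exactly. Their poses are not given: they have to be found in the camera images.
- fixture: Grey steel fixture fixed to the bench: dark base plate 190 (x) by 200 (y) by 12 mm, a rectangular pocket in its middle and, outside the pocket's two long walls, two notched supports at x = +42 mm, y = +70 and -70 mm. Origin: centre of the underside, z up. See the two points for pocket and notches.
- pocket (a point): Centre of the pocket floor, 12 mm over the bench; axes as the fixture's (supports towards +x). The pocket is 144 mm along x by 74 mm along y. Its walls are 14 mm thick and rise 12 mm above the floor: the lower 6 mm upright, the upper 6 mm flaring outwards at 45 degrees.
- bar_seat (a point): Midway between the notches at their floor height, 26 mm over the bench; axes as the fixture's. Each support is 60 (x) by 24 mm (y); its notch is open along y, 34 mm wide in x; its horns rise 12 mm above the notch floor, flaring outwards in the top 5 mm. The bar's underside centre belongs here, length along fixture y, 6 mm above the seated plate's top.
- foot: Loose steel post foot, about 0.75 kg: plate 140 (x) by 70 (y) by 8 mm with an upright open square tube stub, 40 by 40 mm, 50 mm tall, 4 mm wall, centred at plate x = -40 mm, y = 0, sides parallel to the plate's. Origin: centre of the plate's underside, z up. Centre of mass about 30 mm from the stub's axis towards +x. It goes in with its x axis along fixture +x.
- stub_top (a point): Centre of the stub's open top, at x = -40 mm, z = 58 mm of the foot.
- bar: The long steel flat bar, loose, about 0.5 kg: 200 (x) by 28 (y) by 12 mm thick, lying flat. Origin at the centre of its underside. Either end may go either way.
- short_bar: Bystander: short flat bar offcut 105 by 28 by 12 mm, too short for the supports. Origin at the centre of its underside.
- ring_flange: Bystander: flat steel ring, 110 mm across, 60 mm hole, 14 mm high.
- hub_flange: Bystander: round flange 84 mm across with a hub, 45 mm high.
- bolt: Bystander: big bolt standing on its head, 34 mm across, 80 mm tall.

How it is judged:
By the outcome, as a careful person would: the job done as asked, in the order asked, and still so for the second after the job is handed in, with the robot touching nothing.
It also fails if it takes over 72 s, if anything falls off the work surface, if the arm or the gripper's body presses on something with over 40 N, if the wrist force passes 120 N, or if a joint passes its speed limit or range.

## Working session

There is one attempt and no reset: what is moved stays moved. The work goes in short steps, Python scripts to look and compute and a tool call to move; the robot and the scene stay as the last step left them, time stands still between calls to the robot, and variables do not carry over. Pictures are saved under pics/ and viewed, at most 11 in all, crops included, and the job is handed in when it is done.

Besides the shell and the picture viewer there is one more tool, called as name(argument=value, ...) on one line, values as JSON. jog_arm: Moves the arm, as the interface text tells. Its arguments: {"type":"object","properties":{"targets":{"type":"array","items":{"type":"number"}},"hand":{"type":"number"},"squeeze":{"type":"number"}},"required":["targets"]}

```bash
ls; mkdir -p pics
python3 - <<'E'
from bench import monitor,camera,calibration
import cv2,numpy as np
s=monitor.get_state();print(s['t'],s['position'],s['orientation'],s['gripper_width'])
for n in ['scene','top']:
    im=camera(n);cv2.imwrite(f'pics/{n}0.png',im[:,:,::-1]);c=calibration(n);np.savez(f'{n}.npz',**c)
    C=-np.array(c['R']).T@np.array(c['t']);print(n,C.round(3),np.array(c['camera_matrix']).round(0).tolist())
E
```

```text
pics
0.0 [ 0.28876882 -0.58161847  0.21338092] [-3.13949641e+00 -1.57048073e-04  4.60821262e-01] 0.0948911478325301
scene [ 1.359 -0.24   0.675] [[469.0, 0.0, 256.0], [0.0, 469.0, 185.0], [0.0, 0.0, 1.0]]
top [0.441 0.005 0.912] [[366.0, 0.0, 256.0], [0.0, 366.0, 197.0], [0.0, 0.0, 1.0]]
```

View pics/top0.png

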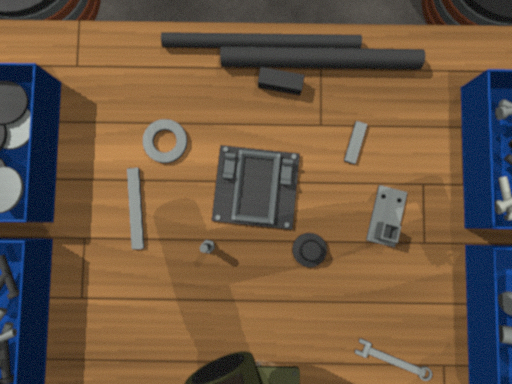

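View pics/scene0.png

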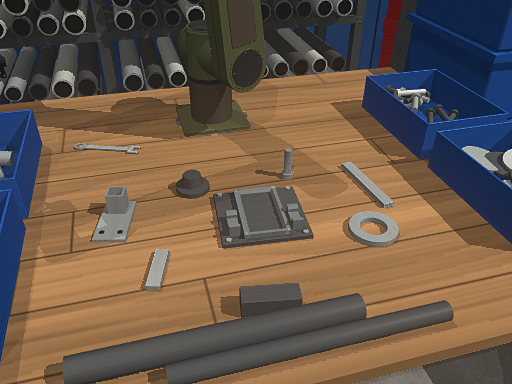

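The top view shows the fixture at about (256,188) with its supports up (world +x). The foot is at (387,215) with its stub at the lower end, and the bar is at (136,208). The short bar, ring, hub and bolt are elsewhere. The scene view agrees.

```bash
cat > h.py <<'E'
import cv2,numpy as np
def ray(c,px,z):
    K,R,t=[np.array(c[k]) for k in('camera_matrix','R','t')]
    px=np.atleast_2d(px).astype(float); d=np.linalg.solve(K,np.c_[px,np.ones(len(px))].T)
    d=(R.T@d).T; C=-R.T@t; return (C+d*((z-C[2])/d[:,2])[:,None])
def rect(c,cnt,z):
    p=ray(c,cnt.reshape(-1,2),z)[:,:2]
    r=cv2.minAreaRect((p*1000).astype(np.float32)); return r
def proj(c,X):
    K,R,t=[np.array(c[k]) for k in('camera_matrix','R','t')]
    q=(R@np.atleast_2d(X).T+t[:,None]); q=K@q; return (q[:2]/q[2]).T
E
python3 - <<'E'
from h import *
c=np.load('top.npz');im=cv2.imread('pics/top0.png');hsv=cv2.cvtColor(im,cv2.COLOR_BGR2HSV)
m=((hsv[:,:,1]<60)).astype(np.uint8)*255
m[:, :70]=0;m[:,455:]=0;m[:110]=0;m[330:]=0
cs,_=cv2.findContours(m,cv2.RETR_EXTERNAL,cv2.CHAIN_APPROX_NONE)
for k in cs:
    if cv2.contourArea(k)<100: continue
    x=k.reshape(-1,2).mean(0)
    print(x.round(),[ (z,np.array(rect(c,k,z)[0]).round(1),np.array(rect(c,k,z)[1]).round(1),round(rect(c,k,z)[2],1)) for z in(.012,)])
a=cv2.resize(im[130:260,120:420],None,fx=2.6,fy=2.6,interpolation=cv2.INTER_CUBIC);cv2.imwrite('pics/crop.png',a)
E
```

```text
[207. 246.] [(0.012, array([387.4, 125.6]), array([29.1, 34.3]), 0.8)]
[309. 249.] [(0.012, array([ 381.4, -124.7]), array([77.5, 80.6]), 0.8)]
[387. 216.] [(0.012, array([ 467. , -315.1]), array([ 76.3, 140.1]), 76.6)]
[135. 208.] [(0.012, array([477.5, 305.7]), array([201.5,  30.4]), 5.7)]
[256. 187.] [(0.012, array([534.7,   9.1]), array([197.7, 187.9]), 84.8)]
[355. 142.] [(0.012, array([ 650. , -238.2]), array([ 30.9, 106.4]), 73.4)]
[165. 140.] [(0.012, array([647.6, 238.2]), array([109.3, 107.6]), 1.6)]
```

View pics/crop.png

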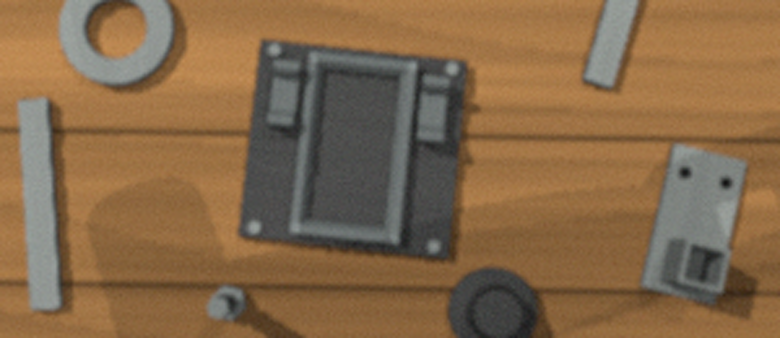

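The crop confirms the directions: fixture yaw is about -5°, foot about -13° and bar about +6°. I'm moving over the foot's stub next, with the tool closing along the foot's x axis.

jog_arm(targets=[0, 0, 0, 0, 0, -1, 0, 0, 0, 0, 0, -1, 0, 0, 0, 0, 0, -1, 0, 0, 0, 0, 0, -1, 0, 0, 0, 0, 0, -1, 0, 0, 0, 0, 0, -1, 0, 0, 0, 0, 0, -1, 0, 0, 0, 0, 0, -1, 0, 0, 0, 0, 0, -1, 0, 0, 0, 0, 0, -1], hand=1, squeeze=60)

```text
t: 1.1
position: [0.2889, -0.5818, 0.2139]
orientation: [-3.141, -0.001, 1.337]
wrist_force: [-0.2, 0.1, -0.1]
gripper_width: 0.0953
grip_force: 0.0
```

jog_arm(targets=[0.03, 0.007, 0, 0, 0, 0, 0.03, 0.007, 0, 0, 0, 0, 0.03, 0.007, 0, 0, 0, 0, 0.03, 0.007, 0, 0, 0, 0, 0.03, 0.007, 0, 0, 0, 0, 0.03, 0.007, 0, 0, 0, 0, 0.03, 0.007, 0, 0, 0, 0, 0.03, 0.007, 0, 0, 0, 0, 0.03, 0.007, 0, 0, 0, 0, 0.03, 0.007, 0, 0, 0, 0, 0, 0, 0, 0, 0, 0, 0, 0, 0, 0, 0, 0])

```text
t: 2.3
position: [0.4276, -0.3066, 0.2143]
orientation: [-3.141, 0.0, 1.335]
wrist_force: [-0.1, -0.4, 0.0]
gripper_width: 0.0953
grip_force: 0.0
```

Run:
```python
from bench import monitor,camera,calibration
from h import *
c=calibration('wrist');im=camera('wrist');np.savez('w1.npz',**c);cv2.imwrite('pics/w1.png',im[:,:,::-1])
s=monitor.get_state();print(s['t'],s['position'],s['orientation'])
R=np.array(c['R']);print((-R.T@np.array(c['t'])).round(3),R.round(2).tolist(),np.array(c['camera_matrix']).round(0).tolist())
t=np.load('top.npz');f=lambda u,v:(u/2.6+120-.3,v/2.6+130-.3)
print('stub',ray(t,f(704,267),.058),'corners',ray(t,[f(672,144),f(746,160),f(642,287)],.008))
```

```text
2.35 [ 0.42734989 -0.3072063   0.21437036] [-3.14110258e+00  1.72371542e-04  1.33376965e+00]
[ 0.448 -0.225  0.385] [[0.97, -0.23, 0.0], [-0.22, -0.93, 0.29], [-0.07, -0.28, -0.96]] [[300.0, 0.0, 256.0], [0.0, 300.0, 196.0], [0.0, 0.0, 1.0]]
stub [[ 0.42761447 -0.30581015  0.058     ]] corners [[ 0.54327909 -0.29504916  0.008     ]
 [ 0.52892376 -0.36532127  0.008     ]
 [ 0.40716783 -0.26532073  0.008     ]]
```

View pics/w1.png

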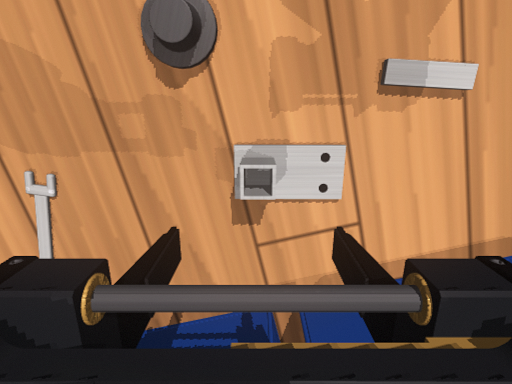

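The wrist view shows the plate with corners near (234,144), (345,144), (342,199) and (234,199), and the stub's top near (258,181).

Run:
```python
from h import *
c=np.load('w1.npz');im=cv2.imread('pics/w1.png');g=cv2.cvtColor(im,cv2.COLOR_BGR2GRAY)
p=np.array([[234,144],[345,144],[342,199],[234,199],[240,165],[276,165],[276,198],[240,198]],np.float32).reshape(-1,1,2)
q=cv2.cornerSubPix(g,p.copy(),(3,3),(-1,-1),(3,30,.01)).reshape(-1,2);print(q.round(1).tolist())
P=ray(c,q[:3],.008);print(P.round(4).tolist());d=P[1]-P[0];print('yaw',np.degrees(np.arctan2(d[1],d[0])),np.linalg.norm(d),np.linalg.norm(P[2]-P[1]),'centre',(P[0]+P[2])/2)
S=ray(c,q[4:],.058);print(S.round(4).tolist(),S.mean(0))
hs=cv2.cvtColor(im,cv2.COLOR_BGR2HSV);m=((hs[:,:,1]<60)&(hs[:,:,2]>60)).astype(np.uint8);m[:120]=0;m[215:]=0;m[:,:215]=0;m[:,370:]=0
k=max(cv2.findContours(m,0,cv2.CHAIN_APPROX_NONE)[0],key=cv2.contourArea).reshape(-1,2)
for n,sel in(('top',(k[:,1]<150)&(k[:,0]>240)&(k[:,0]<338)),('right',(k[:,0]>335)&(k[:,1]>150)&(k[:,1]<193))):
    W=ray(c,k[sel],.008)[:,:2].astype(np.float32);l=cv2.fitLine(W,2,0,.01,.01).ravel();print(n,np.degrees(np.arctan2(l[1],l[0])),l[2:])
```

```text
[[232.5, 145.89999389648438], [346.3999938964844, 145.39999389648438], [339.20001220703125, 199.10000610351562], [234.0, 199.0], [238.8000030517578, 164.8000030517578], [275.29998779296875, 164.39999389648438], [276.0, 198.0], [240.89999389648438, 199.3000030517578]]
[[0.4075, -0.2662, 0.008], [0.5459, -0.2989, 0.008], [0.5261, -0.3664, 0.008]]
yaw -13.31575073344667 0.1422378912128054 0.07030045707402381 centre [ 0.4668062  -0.31628081  0.008     ]
[[0.4143, -0.2824, 0.058], [0.4535, -0.2915, 0.058], [0.4459, -0.3295, 0.058], [0.4066, -0.3216, 0.058]] [ 0.43006376 -0.30624905  0.058     ]
top -13.556537 [ 0.47630373 -0.28159285]
right 76.26613 [ 0.53638065 -0.3309539 ]
```

jog_arm(targets=[0.0015, 0.002, 0, 0, 0, 0, 0, 0, 0.03, 0, 0, 0, 0, 0, 0.03, 0, 0, 0, 0, 0, 0.03, 0, 0, 0, 0, 0, 0.03, 0, 0, 0, 0, 0, 0.03, 0, 0, 0, 0, 0, 0.02, 0, 0, 0, 0, 0, 0.015, 0, 0, 0, 0, 0, 0.008, 0, 0, 0, 0, 0, 0, 0, 0, 0, 0, 0, 0, 0, 0, 0])

```text
t: 3.45
position: [0.4305, -0.3068, 0.0226]
orientation: [3.14, 0.001, 1.333]
wrist_force: [0.2, -0.4, 0.0]
gripper_width: 0.0953
grip_force: 0.0
```

jog_arm(targets=[0, 0, 0, 0, 0, 0, 0, 0, 0, 0, 0, 0, 0, 0, 0, 0, 0, 0, 0, 0, 0, 0, 0, 0, 0, 0, 0, 0, 0, 0, 0, 0, 0, 0, 0, 0, 0, 0, 0, 0, 0, 0, 0, 0, 0, 0, 0, 0, 0, 0, 0, 0, 0, 0, 0, 0, 0, 0, 0, 0], hand=-1, squeeze=60)

```text
t: 4.45
position: [0.4295, -0.3059, 0.0216]
orientation: [-3.141, -0.0, 1.334]
wrist_force: [-3.1, 0.3, 1.4]
gripper_width: 0.0397
grip_force: 60.0
```

jog_arm(targets=[0, 0, -0.005, 0, 0, 0, 0, 0, -0.01, 0, 0, 0, 0, 0, -0.02, 0, 0, 0, 0, 0, -0.025, 0, 0, 0, 0, 0, -0.03, 0, 0, 0, 0, 0, -0.03, 0, 0, 0, 0, 0, -0.02, 0, 0, 0, 0, 0, -0.01, 0, 0, 0, 0, 0, 0, 0, 0, 0])

```text
t: 5.35
position: [0.4303, -0.3064, 0.1728]
orientation: [3.14, 0.001, 1.334]
wrist_force: [1.2, 0.2, -7.4]
gripper_width: 0.0399
grip_force: 60.0
```

jog_arm(targets=[0.01, 0.001, 0, 0, 0, 0, 0.02, 0.002, 0, 0, 0, 0, 0.025, 0.003, 0, 0, 0, 0, 0.025, 0.003, 0, 0, 0, 0, 0.025, 0.004, 0, 0, 0, 0, 0.025, 0.004, 0, 0, 0, 0, 0.025, 0.003, 0, 0, 0, 0, 0.02, 0.003, 0, 0, 0, 0, 0.015, 0.002, 0, 0, 0, 0, 0.007, 0, 0, 0, 0, 0, 0, 0, 0, 0, 0, -1, 0, 0, 0, 0, 0, -0.6])

```text
t: 6.55
position: [0.4999, -0.1202, 0.1707]
orientation: [-3.14, 0.0, 1.476]
wrist_force: [0.1, -1.0, -7.8]
gripper_width: 0.0399
grip_force: 60.0
```

jog_arm(targets=[0, 0, 0, 0, 0, 0, 0, 0, 0, 0, 0, 0])

```text
t: 6.75
position: [0.5001, -0.1207, 0.1711]
orientation: [-3.141, -0.0, 1.471]
wrist_force: [0.5, 0.6, -7.9]
gripper_width: 0.0398
grip_force: 60.0
```

Run:
```python
from bench import monitor,camera,calibration
from h import *
c=calibration('wrist');im=camera('wrist');np.savez('w2.npz',**c);cv2.imwrite('pics/w2.png',im[:,:,::-1])
s=monitor.get_state();print(s['t'],s['position'],s['orientation'],s['gripper_width'],s['torque'])
```

```text
6.8 [ 0.50016468 -0.1206715   0.17125954] [-3.14082781e+00 -2.74269544e-06  1.47165812e+00] 0.03976973170121173 [-0.01240534  0.18248154 -0.04749733]
```

View pics/w2.png

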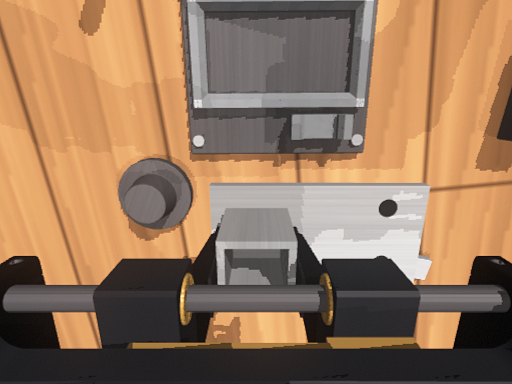

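The wrist view shows the pocket's near wall at rows ~95-107, its side walls at columns ~190 and ~365, and the base's near corners at ~(190,154) and (364,152). The held plate's far edge is at row ~183. I'll zoom in to read the edges.

Run:
```python
from h import *
im=cv2.imread('pics/w2.png')
a=cv2.resize(im[0:196,180:440],None,fx=3,fy=3,interpolation=cv2.INTER_CUBIC);cv2.imwrite('pics/w2c.png',a)
```

```text
(no output)
```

View pics/w2c.png

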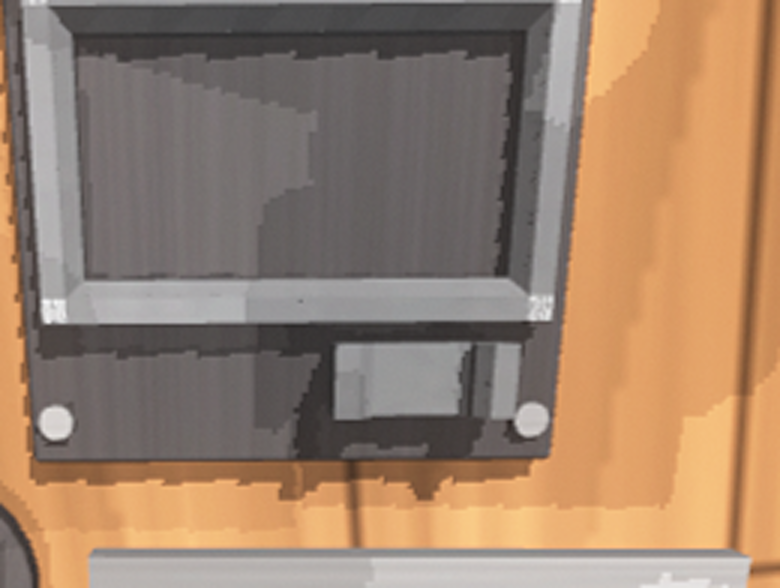

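Run:
```python
from h import *
c=np.load('w2.npz');f=lambda L:[(u/3+180-.33,v/3-.33) for u,v in L]
A=ray(c,f([(40,323),(552,322),(68,5),(553,3)]),.024);B=ray(c,f([(35,459),(550,457)]),.012)
W=np.r_[A,B][:,:2];L=np.array([[-86,-51],[86,-51],[-78,43],[78,43],[-95,-100],[95,-100]])/1000
X=W-W.mean(0);Y=L-L.mean(0);H=Y.T@X;th=np.arctan2(H[0,1]-H[1,0],H[0,0]+H[1,1])
R=np.array([[np.cos(th),-np.sin(th)],[np.sin(th),np.cos(th)]]);t=W.mean(0)-R@L.mean(0)
print('fix',t,np.degrees(th),'res mm',((W-(L@R.T+t))*1000).round(1).tolist())
P=ray(c,f([(90,549),(748,550)]),.1575);d=P[1]-P[0];y=np.arctan2(d[1],d[0])
u=np.array([np.cos(y),np.sin(y)]);n=np.array([-u[1],u[0]]);print('foot yaw',np.degrees(y),np.linalg.norm(d),'centre',P.mean(0)[:2]-.035*n,'stub',P.mean(0)[:2]-.035*n-.04*u)
print('stub target',t+R@[-.04,0])
```

```text
fix [0.53739677 0.00904631] -5.882879793353601 res mm [[-1.6, -0.7], [-0.4, -0.0], [4.5, -1.4], [-2.1, 0.2], [0.4, 0.2], [-0.8, 1.6]]
foot yaw -5.817918045560192 0.13868569416231277 centre [ 0.5405466 -0.1233285] stub [ 0.50075263 -0.11927381]
stub target [0.49760743 0.01314613]
```

jog_arm(targets=[0.006, -0.001, 0, 0, 0, 0, 0.014, -0.002, 0, 0, 0, 0, 0.02, -0.002, 0, 0, 0, 0, 0.02, -0.003, 0, 0, 0, 0, 0.02, -0.003, 0, 0, 0, 0, 0.02, -0.002, 0, 0, 0, 0, 0.016, -0.002, 0, 0, 0, 0, 0.01, -0.001, 0, 0, 0, 0, 0.006, -0.0005, 0, 0, 0, 0, 0, 0, 0, 0, 0, -0.05, 0, 0, 0, 0, 0, 0])

```text
t: 7.9
position: [0.4969, 0.0122, 0.1717]
orientation: [3.142, 0.0, 1.477]
wrist_force: [-0.5, -0.4, -8.0]
gripper_width: 0.04
grip_force: 60.0
```

jog_arm(targets=[0, 0, 0.01, 0, 0, 0, 0, 0, 0.02, 0, 0, 0, 0, 0, 0.025, 0, 0, 0, 0, 0, 0.025, 0, 0, 0, 0, 0, 0.02, 0, 0, 0, 0, 0, 0.01, 0, 0, 0, 0, 0, 0.007, 0, 0, 0, 0, 0, 0, 0, 0, 0, 0, 0, 0, 0, 0, 0])

```text
t: 8.8
position: [0.4979, 0.0123, 0.0556]
orientation: [3.14, -0.0, 1.477]
wrist_force: [-0.1, 0.1, -7.8]
gripper_width: 0.0394
grip_force: 60.0
```

Run:
```python
from bench import monitor,camera,calibration
from h import *
c=calibration('wrist');im=camera('wrist');np.savez('w3.npz',**c)
s=monitor.get_state();print(s['t'],s['position'],s['orientation'],s['wrist_force'])
a=cv2.resize(im[120:300,130:390,::-1],None,fx=3,fy=3,interpolation=cv2.INTER_CUBIC);cv2.imwrite('pics/w3c.png',a)
```

```text
8.85 [0.49810044 0.01234907 0.05596435] [ 3.13908767e+00 -3.47734532e-05  1.47736714e+00] [ 0.21390525 -0.40320935 -8.37360517]
```

View pics/w3c.png

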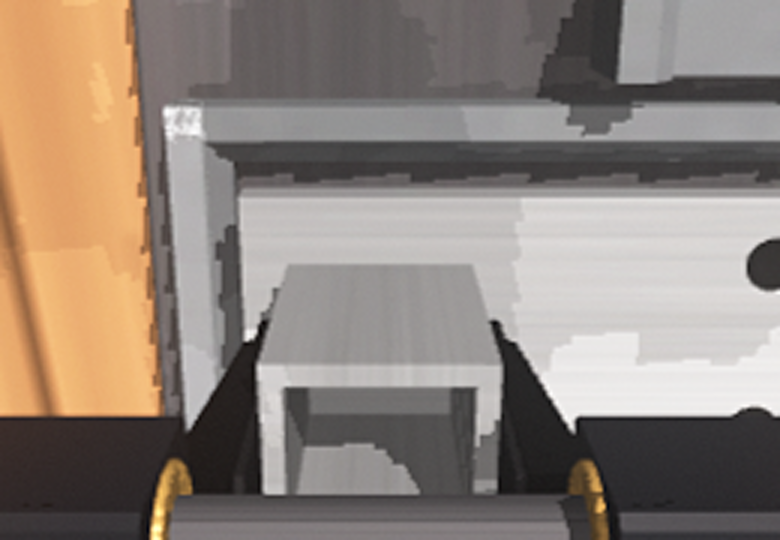

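The held plate's far-left corner is at (242,190), and the pocket wall's outer corner is at (165,104) with the inner rim corner at (205,140). The plate is parallel to the wall.

Run:
```python
from h import *
c=np.load('w3.npz');f=lambda L:[(u/3+130-.33,v/3+120-.33) for u,v in L]
y=np.radians(-5.4);R=np.array([[np.cos(y),-np.sin(y)],[np.sin(y),np.cos(y)]])
O,I,F=ray(c,f([(165,104),(205,140),(780,102)]),.024)[:,:2]
P,Q=ray(c,f([(242,190),(780,192)]),.0423)[:,:2]
print('pocket ctr est',O-R@[-.086,.051],I-R@[-.078,.043],'plate ctr',P-R@[-.07,.035])
print('off needed mm (fix frame)',(R.T@(O-P)*1000-[-16,16]).round(1),(R.T@(I-P)*1000-[-8,8]).round(1))
a=lambda d:np.degrees(np.arctan2(d[1],d[0]));print('yaw wall',a(F-O),'plate',a(Q-P))
```

```text
pocket ctr est [0.5362411  0.00930186] [0.53674479 0.00903653] plate ctr [0.53955195 0.00973148]
off needed mm (fix frame) [-3.3 -0.7] [-2.7 -1. ]
yaw wall -5.237563972730675 plate -5.658500308694811
```

jog_arm(targets=[-0.0006, -0.0022, 0, 0, 0, -0.06, 0, 0, 0.003, 0, 0, 0, 0, 0, 0.003, 0, 0, 0, 0, 0, 0.003, 0, 0, 0, 0, 0, 0.003, 0, 0, 0, 0, 0, 0.003, 0, 0, 0, 0, 0, 0.002, 0, 0, 0, 0, 0, 0, 0, 0, 0])

```text
t: 9.65
position: [0.4943, 0.0121, 0.0371]
orientation: [-3.141, -0.0, 1.483]
wrist_force: [-0.2, -0.4, -7.8]
gripper_width: 0.0396
grip_force: 60.0
```

jog_arm(targets=[0, 0, 0.001, 0, 0, 0, 0, 0, 0.001, 0, 0, 0, 0, 0, 0.001, 0, 0, 0, 0, 0, 0, 0, 0, 0, 0, 0, 0, 0, 0, 0])

```text
t: 10.15
position: [0.4947, 0.0121, 0.0347]
orientation: [3.142, -0.0, 1.483]
wrist_force: [1.0, -0.2, -8.3]
gripper_width: 0.0398
grip_force: 60.0
```

jog_arm(targets=[0, 0, 0.0005, 0, 0, 0, 0, 0, 0.0005, 0, 0, 0, 0, 0, 0.0005, 0, 0, 0, 0, 0, 0, 0, 0, 0])

```text
t: 10.55
position: [0.4948, 0.0121, 0.0336]
orientation: [-3.141, 0.0, 1.483]
wrist_force: [-0.8, -0.5, -4.3]
gripper_width: 0.0399
grip_force: 60.0
```

jog_arm(targets=[0, 0, 0.0005, 0, 0, 0, 0, 0, 0.0005, 0, 0, 0, 0, 0, 0, 0, 0, 0])

```text
t: 10.85
position: [0.4948, 0.0121, 0.0336]
orientation: [-3.141, 0.0, 1.483]
wrist_force: [-6.6, -0.7, 5.6]
gripper_width: 0.0401
grip_force: 60.0
```

jog_arm(targets=[0, 0, 0, 0, 0, 0, 0, 0, 0, 0, 0, 0, 0, 0, 0, 0, 0, 0, 0, 0, 0, 0, 0, 0, 0, 0, 0, 0, 0, 0], hand=0.4)

```text
t: 11.35
position: [0.4951, 0.0121, 0.0324]
orientation: [3.141, -0.0, 1.483]
wrist_force: [-0.0, 0.1, 0.2]
gripper_width: 0.066
grip_force: 0.0
```

jog_arm(targets=[0, 0, -0.01, 0, 0, 0, 0, 0, -0.02, 0, 0, 0, 0, 0, -0.03, 0, 0, 0, 0, 0, -0.035, 0, 0, 0, 0, 0, -0.035, 0, 0, 0, 0, 0, -0.03, 0, 0, 0, 0, 0, -0.02, 0, 0, 0, 0, 0, 0, 0, 0, 0], hand=0.4)

```text
t: 12.15
position: [0.4969, 0.012, 0.2169]
orientation: [3.133, -0.0, 1.483]
wrist_force: [-0.7, 0.3, 1.0]
gripper_width: 0.0663
grip_force: 0.0
```

Run:
```python
from bench import monitor,camera,calibration
from h import *
c=calibration('wrist');im=camera('wrist');np.savez('w4.npz',**c)
s=monitor.get_state();print(s['t'],s['position'],s['orientation'],s['wrist_force'])
cv2.imwrite('pics/w4.png',im[:,:,::-1]);
i=camera('scene')[:,:,::-1];a=cv2.resize(i[170:250,200:320],None,fx=4,fy=4,interpolation=cv2.INTER_CUBIC)
b=cv2.resize(im[130:300,100:400,::-1],None,fx=2,fy=2,interpolation=cv2.INTER_CUBIC)[:, :600]
o=np.zeros((600,600,3),np.uint8);o[:320,:480]=a;o[325:]=b[:275];cv2.imwrite('pics/v4.png',o)
```

```text
12.2 [0.49570776 0.01201293 0.21424832] [ 3.13737790e+00 -4.86771339e-06  1.48265246e+00] [ 0.00226056  0.29056398 -1.03410431]
```

View pics/v4.png

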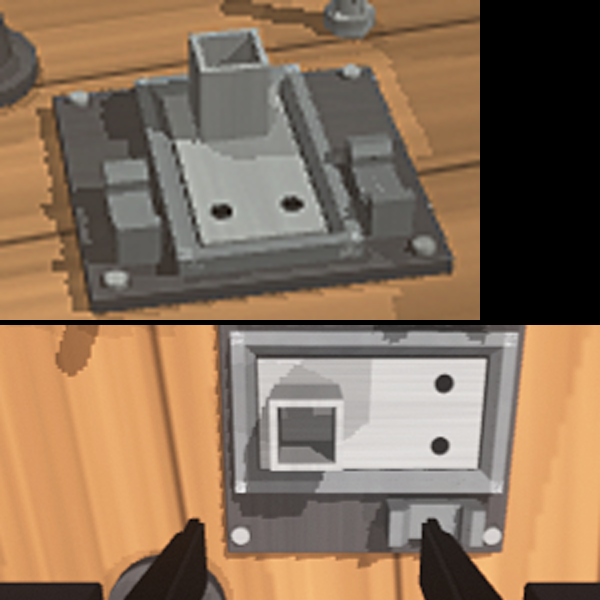

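The foot is seated flat and square in the pocket, with the stub at the end away from the supports. On to the bar.

jog_arm(targets=[0, 0, 0, 0, 0, 1, 0, 0, 0, 0, 0, 1, 0, 0, 0, 0, 0, 1, 0, 0, 0, 0, 0, 1, 0, 0, 0, 0, 0, 1, 0, 0, 0, 0, 0, 1, 0, 0, 0, 0, 0, 1, 0, 0, 0, 0, 0, 1, 0, 0, 0, 0, 0, 1, 0, 0, 0, 0, 0, 1, 0, 0, 0, 0, 0, 1, 0, 0, 0, 0, 0, 1])

```text
t: 13.45
position: [0.4934, 0.0122, 0.2095]
orientation: [-3.139, 0.004, 0.432]
wrist_force: [0.3, 0.3, -0.8]
gripper_width: 0.0668
grip_force: 0.0
```

jog_arm(targets=[0, 0, 0, 0, 0, 1, 0, 0, 0, 0, 0, 1, 0, 0, 0, 0, 0, 1, 0, 0, 0, 0, 0, 0.85, 0.001, -0.03, 0, 0, 0, 0, 0.002, -0.04, 0, 0, 0, 0, 0.002, -0.04, 0, 0, 0, 0, 0.002, -0.04, 0, 0, 0, 0, 0.001, -0.04, 0, 0, 0, 0, 0.001, -0.04, 0, 0, 0, 0, 0.001, -0.04, 0, 0, 0, 0, 0.001, -0.024, 0, 0, 0, 0])

```text
t: 14.65
position: [0.4747, 0.3077, 0.2094]
orientation: [3.141, 0.004, 0.102]
wrist_force: [0.2, -0.5, 0.6]
gripper_width: 0.0665
grip_force: 0.0
```

jog_arm(targets=[0, 0, 0, 0, 0, 0, 0, 0, 0, 0, 0, 0, 0, 0, 0, 0, 0, 0])

```text
t: 14.95
position: [0.4761, 0.3046, 0.2109]
orientation: [3.14, 0.002, 0.099]
wrist_force: [0.5, -0.2, 0.5]
gripper_width: 0.0667
grip_force: 0.0
```

Run:
```python
from bench import monitor,camera,calibration
from h import *
c=calibration('wrist');im=camera('wrist');np.savez('w5.npz',**c);cv2.imwrite('pics/w5.png',im[:,:,::-1])
s=monitor.get_state();print(s['t'],s['position'],s['orientation'])
hs=cv2.cvtColor(im,cv2.COLOR_RGB2HSV);m=((hs[:,:,1]<60)&(hs[:,:,2]>80)).astype(np.uint8)
for k in cv2.findContours(m,0,cv2.CHAIN_APPROX_NONE)[0]:
    if cv2.contourArea(k)<600: continue
    r=rect(c,k,.012);print(cv2.boundingRect(k),np.round(r[0],1),np.round(r[1],1),round(r[2],2))
```

```text
15.0 [0.47631977 0.30451644 0.21130943] [3.14084947e+00 1.21397382e-03 9.81328568e-02]
(155, 289, 219, 23) [292.6 275.1] [ 37.  312.9] 5.56
(244, 88, 24, 156) [479.3 306.5] [197.2  27.6] 5.63
(0, 80, 22, 84) [506.4 604. ] [24.6 99.4] 81.61
(398, 51, 114, 177) [537.8  31. ] [158.3 188.4] 84.72
(282, 0, 101, 81) [634.2 237.2] [ 80.2 109.6] 5.63
```

View pics/w5.png

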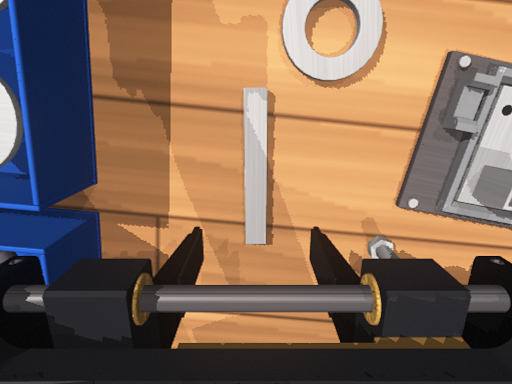

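Wrist view: the bar runs from (256,88) to (256,244), centred between the fingers and parallel to them. I'm descending to grip it at mid-length.

jog_arm(targets=[0.0025, -0.0015, 0.01, 0, 0, 0, 0, 0, 0.03, 0, 0, 0, 0, 0, 0.035, 0, 0, 0, 0, 0, 0.035, 0, 0, 0, 0, 0, 0.035, 0, 0, 0, 0, 0, 0.03, 0, 0, 0, 0, 0, 0.015, 0, 0, 0, 0, 0, 0.008, 0, 0, 0, 0, 0, 0, 0, 0, 0, 0, 0, 0, 0, 0, 0])

```text
t: 16.0
position: [0.48, 0.308, 0.0156]
orientation: [-3.141, -0.002, 0.099]
wrist_force: [0.1, 0.3, 0.9]
gripper_width: 0.0665
grip_force: 0.0
```

jog_arm(targets=[0, 0, 0.006, 0, 0, 0, 0, 0, 0.004, 0, 0, 0, 0, 0, 0.002, 0, 0, 0, 0, 0, 0, 0, 0, 0, 0, 0, 0, 0, 0, 0])

```text
t: 16.5
position: [0.4788, 0.3075, 0.0022]
orientation: [-3.142, -0.0, 0.1]
wrist_force: [-0.7, -0.7, -0.5]
gripper_width: 0.0666
grip_force: 0.0
```

jog_arm(targets=[0, 0, 0, 0, 0, 0, 0, 0, 0, 0, 0, 0, 0, 0, 0, 0, 0, 0, 0, 0, 0, 0, 0, 0, 0, 0, 0, 0, 0, 0, 0, 0, 0, 0, 0, 0, 0, 0, 0, 0, 0, 0], hand=-1, squeeze=50)

```text
t: 17.2
position: [0.4788, 0.3068, 0.0022]
orientation: [3.14, 0.0, 0.1]
wrist_force: [0.2, -4.5, 1.4]
gripper_width: 0.0276
grip_force: 50.0
```

jog_arm(targets=[0, 0, -0.005, 0, 0, 0, 0, 0, -0.01, 0, 0, 0, 0, 0, -0.02, 0, 0, 0, 0, 0, -0.03, 0, 0, 0, 0, 0, -0.035, 0, 0, 0, 0, 0, -0.03, 0, 0, 0, 0, 0, -0.02, 0, 0, 0, 0, 0, 0, 0, 0, 0, 0, 0, 0, 0, 0, 0])

```text
t: 18.1
position: [0.4782, 0.3074, 0.1515]
orientation: [-3.142, 0.001, 0.1]
wrist_force: [-1.0, 0.2, -6.3]
gripper_width: 0.0272
grip_force: 50.0
```

jog_arm(targets=[0, 0, 0, 0, 0, -1, 0, 0, 0, 0, 0, -1, 0, 0, 0, 0, 0, -1, 0, 0, 0, 0, 0, -1, 0, 0, 0, 0, 0, -1, 0, 0, 0, 0, 0, -1, 0, 0, 0, 0, 0, -1, 0, 0, 0, 0, 0, -1, 0, 0, 0, 0, 0, -1, 0, 0, 0, 0, 0, -1, 0, 0, 0, 0, 0, -1, 0, 0, 0, 0, 0, -1])

```text
t: 19.3
position: [0.477, 0.3067, 0.1488]
orientation: [-3.138, 0.004, 1.15]
wrist_force: [0.0, -0.0, -7.1]
gripper_width: 0.0281
grip_force: 50.0
```

jog_arm(targets=[0, 0, 0, 0, 0, -1, 0, 0, 0, 0, 0, -1, 0, 0, 0, 0, 0, -1, 0, 0, 0, 0, 0, -0.8, -0.02, 0.01, 0, 0, 0, 0, -0.04, 0.018, 0, 0, 0, 0, -0.045, 0.02, 0, 0, 0, 0, -0.045, 0.02, 0, 0, 0, 0, -0.045, 0.02, 0, 0, 0, 0, -0.045, 0.02, 0, 0, 0, 0, -0.035, 0.014, 0, 0, 0, 0, -0.016, 0.006, 0, 0, 0, 0])

```text
t: 20.5
position: [0.5784, 0.0028, 0.1492]
orientation: [-3.137, 0.001, 1.475]
wrist_force: [0.1, 0.2, -6.3]
gripper_width: 0.0277
grip_force: 50.0
```

jog_arm(targets=[0, 0, 0, 0, 0, 0, 0, 0, 0.02, 0, 0, 0, 0, 0, 0.02, 0, 0, 0, 0, 0, 0.02, 0, 0, 0, 0, 0, 0, 0, 0, 0, 0, 0, 0, 0, 0, 0, 0, 0, 0, 0, 0, 0])

```text
t: 21.2
position: [0.58, 0.0066, 0.0932]
orientation: [3.14, -0.0, 1.479]
wrist_force: [-1.0, -0.6, -5.3]
gripper_width: 0.0271
grip_force: 50.0
```

Run:
```python
from bench import monitor,camera,calibration
from h import *
c=np.load('w4.npz');f=lambda L:[(u/2+100-.25,(v-325)/2+130-.25) for u,v in L]
A=ray(c,f([(231,332),(522,332),(505,493),(235,493)]),.024)[:,:2]
print('A',A.round(4).tolist(),A.mean(0))
for L in ([0,1],[3,2]): d=A[L[1]]-A[L[0]];print(np.degrees(np.arctan2(d[1],d[0])),np.linalg.norm(d))
c=calibration('wrist');im=camera('wrist');np.savez('w6.npz',**c)
s=monitor.get_state();print(s['t'],s['position'],s['orientation'],s['wrist_force'])
cv2.imwrite('pics/w6.png',im[:,:,::-1])
t=camera('top')[:,:,::-1];a=cv2.resize(t[125:250,190:320],None,fx=3,fy=3,interpolation=cv2.INTER_CUBIC)
b=cv2.resize(im[90:300,150:410,::-1],None,fx=2,fy=2,interpolation=cv2.INTER_CUBIC)[:220]
o=np.zeros((600,520,3),np.uint8);o[:220]=b;o[224:224+375,:390]=a;cv2.imwrite('pics/v6.png',o)
```

```text
A [[0.4554, 0.0672], [0.6282, 0.0517], [0.6185, -0.0501], [0.4449, -0.0341]] [0.53673886 0.00866604]
-5.132883930780496 0.1734415632645924
-5.2765450935347475 0.17430144517446672
21.25 [0.58028225 0.00636496 0.09363489] [ 3.13922246e+00 -2.59203955e-04  1.47892955e+00] [-0.2547073  -0.17451834 -6.26105894]
```

View pics/v6.png

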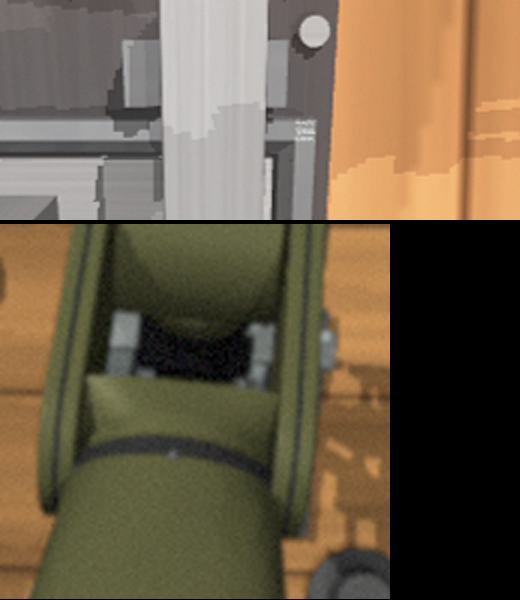

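Wrist crop: the bar's edges are at columns 161 and 267, and the +y support's outer edges are at 123 and 289 near row 40. The top view is blocked by the arm.

Run:
```python
from h import *
c=np.load('w6.npz');f=lambda L:[(u/2+150-.25,v/2+90-.25) for u,v in L]
y=np.radians(-5.25);R=np.array([[np.cos(y),-np.sin(y)],[np.sin(y),np.cos(y)]])
C=np.array([.5366,.009])
S=(ray(c,f([(123,41),(289,41)]),.038)[:,:2]-C)@R
zb=.0936-.0022+.012
B=(ray(c,f([(160,5),(269,5),(163,215),(265,215)]),zb)[:,:2]-C)@R
print('support mm',(S*1000).round(1).tolist(),'bar',(B*1000).round(1).tolist())
print('tcp',((np.array([.5803,.0064])-C)@R*1000).round(1))
```

```text
support mm [[11.8, 81.4], [71.8, 81.4]] bar [[30.8, 91.2], [58.3, 91.1], [30.2, 35.7], [58.7, 35.7]]
tcp [43.8  1.4]
```

jog_arm(targets=[-0.001, -0.0023, 0, 0, 0, 0, 0, 0, 0.01, 0, 0, 0, 0, 0, 0.01, 0, 0, 0, 0, 0, 0.01, 0, 0, 0, 0, 0, 0.008, 0, 0, 0, 0, 0, 0.005, 0, 0, 0, 0, 0, 0.003, 0, 0, 0, 0, 0, 0, 0, 0, 0, 0, 0, 0, 0, 0, 0])

```text
t: 22.2
position: [0.5773, 0.0051, 0.0465]
orientation: [3.141, -0.0, 1.478]
wrist_force: [-0.4, 0.3, -6.1]
gripper_width: 0.0276
grip_force: 50.0
```

jog_arm(targets=[0, 0, 0.003, 0, 0, 0, 0, 0, 0.003, 0, 0, 0, 0, 0, 0.003, 0, 0, 0, 0, 0, 0.003, 0, 0, 0, 0, 0, 0.003, 0, 0, 0, 0, 0, 0, 0, 0, 0])

```text
t: 22.8
position: [0.5764, 0.0052, 0.0304]
orientation: [-3.14, 0.0, 1.478]
wrist_force: [-0.3, 0.4, -6.3]
gripper_width: 0.0275
grip_force: 50.0
```

jog_arm(targets=[0, 0.001, 0, 0, 0, 0, 0, 0, 0.001, 0, 0, 0, 0, 0, 0.0005, 0, 0, 0, 0, 0, 0, 0, 0, 0])

```text
t: 23.2
position: [0.578, 0.005, 0.0297]
orientation: [-3.142, -0.0, 1.478]
wrist_force: [0.7, -0.5, -5.8]
gripper_width: 0.0274
grip_force: 50.0
```

jog_arm(targets=[0, 0, 0.0005, 0, 0, 0, 0, 0, 0.0005, 0, 0, 0, 0, 0, 0, 0, 0, 0])

```text
t: 23.5
position: [0.5779, 0.005, 0.0285]
orientation: [-3.141, -0.0, 1.478]
wrist_force: [-0.0, 0.1, -6.7]
gripper_width: 0.0279
grip_force: 50.0
```

jog_arm(targets=[0, 0, 0.0005, 0, 0, 0, 0, 0, 0, 0, 0, 0, 0, 0, 0, 0, 0, 0])

```text
t: 23.8
position: [0.578, 0.005, 0.0282]
orientation: [3.141, 0.0, 1.478]
wrist_force: [-0.8, -1.1, -5.5]
gripper_width: 0.0276
grip_force: 50.0
```

jog_arm(targets=[0, 0, 0.0005, 0, 0, 0, 0, 0, 0, 0, 0, 0, 0, 0, 0, 0, 0, 0])

```text
t: 24.1
position: [0.578, 0.005, 0.0282]
orientation: [-3.142, 0.0, 1.478]
wrist_force: [-2.5, -0.5, -1.0]
gripper_width: 0.0274
grip_force: 50.0
```

jog_arm(targets=[0, 0, 0.0003, 0, 0, 0, 0, 0, 0, 0, 0, 0])

```text
t: 24.3
position: [0.578, 0.005, 0.0282]
orientation: [-3.141, 0.0, 1.478]
wrist_force: [-4.7, 0.1, 3.3]
gripper_width: 0.0274
grip_force: 50.0
```

jog_arm(targets=[0, 0, 0, 0, 0, 0, 0, 0, 0, 0, 0, 0, 0, 0, 0, 0, 0, 0, 0, 0, 0, 0, 0, 0, 0, 0, 0, 0, 0, 0], hand=0.05)

```text
t: 24.8
position: [0.5782, 0.005, 0.0274]
orientation: [3.141, -0.0, 1.478]
wrist_force: [0.5, -0.5, -0.3]
gripper_width: 0.0497
grip_force: 0.0
```

jog_arm(targets=[0, 0, -0.005, 0, 0, 0, 0, 0, -0.015, 0, 0, 0, 0, 0, -0.03, 0, 0, 0, 0, 0, -0.035, 0, 0, 0, 0, 0, -0.04, 0, 0, 0, 0, 0, -0.04, 0, 0, 0, -0.04, 0, 0, 0, 0, 0, -0.04, 0, 0, 0, 0, 0, -0.04, 0, 0, 0, 0, 0, -0.02, 0, 0, 0, 0, 0, 0, 0, 0, 0, 0, 0])

```text
t: 25.9
position: [0.565, -0.1368, 0.1939]
orientation: [3.14, 0.001, 1.475]
wrist_force: [-0.4, 0.0, 0.3]
gripper_width: 0.0498
grip_force: 0.0
```

Run:
```python
from bench import monitor,camera,calibration
from h import *
c=calibration('wrist');im=camera('wrist');np.savez('w7.npz',**c)
s=monitor.get_state();print(s['t'],s['position'])
i=camera('scene')[:,:,::-1];a=cv2.resize(i[165:255,190:330],None,fx=3.6,fy=3.6,interpolation=cv2.INTER_CUBIC)
cv2.imwrite('pics/w7.png',im[:,:,::-1])
b=cv2.resize(im[0:250,130:400,::-1],None,fx=1.0,fy=1.0)
o=np.zeros((600,520,3),np.uint8);o[:a.shape[0],:504]=a;o[340:590,:270]=b;cv2.imwrite('pics/v7.png',o)
m=cv2.cvtColor(im,cv2.COLOR_RGB2HSV)
```

```text
25.95 [ 0.5651205  -0.1353496   0.19367675]
```

View pics/v7.png

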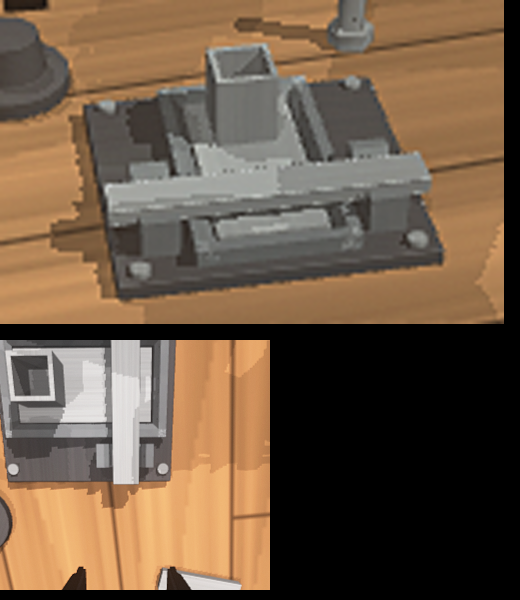

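The bar lies in both notches with its -y end level with the base edge, so it is centred. The foot is still seated and the arm is clear.

```bash
python3 -c "
from bench import order
print(order.close_job())"
```

```text
the job is handed in; nothing more can be done
None
```

I seated the foot flat in the pocket with its stub away from the supports, laid the bar centred in both notches, and handed the job in at about 26 s; the hand-in call returned no verdict.

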